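Draw back the guarded bolt of the reagent lockbox

TASK

Unbolt the reagent lockbox: press the long red spring catch down with one fingertip and keep it down while the other fingertip pushes the yellow paddle of the bolt all the way back, away from the keeper. Once the bolt is fully back, lift the hand clear so that the catch springs up again. Only push and press: pick nothing up, do not force the bolt, and leave the bottle, the pot and the white cap standing where they are.

Things in the scene. Friction and masses are not known exactly. Their poses are not given: they have to be found in the camera images.
- lockbox: low grey steel lockbox, blue lid, 160 x 228 x 60 mm (x, y, z), fixed to the worktop; origin at the centre of its underside, z up. The bolt lies on top along the box's y: dark steel keeper at the -y end, drawn back towards +y. Red catch on the bolt's -x side. Offsets below are in the box's frame. Except bar and paddle nothing on it rises over 92 mm above the worktop
- bolt (a joint): travel of the bolt in m: 0 = shot into the keeper, 0.040 = fully back (a stop). Moves along the box's +y with 2 N of friction and stays where it is left. The tooth of the catch sits in a comb on its side: with the catch up it moves only about 2 mm, and if the catch is let go part-way it locks again
- paddle_face (a point): centre of the push face of the bolt's upright yellow paddle: the face towards the keeper (-y); push it towards +y. Paddle 28 mm wide (x), 7 mm thick (from here to +y), top 16 mm above this point. Beside it, straps and bolt stay 24 mm or more below this point. Moves with the bolt; with the bolt shot it is at (26, 0, 116) mm from the box's origin
- catch (a joint): how far the catch is pressed down, in m: 0 = up, 0.010 = fully down (a stop). It frees the bolt when deeper than about 0.005. A spring pushes it up: 2.5 N at the top, 5 N at the bottom
- catch_top (a point): centre of the top of the catch: level red bar, 24 mm wide (x), 94 mm long (y); sinks level wherever it is pressed, and a fingertip may slide along it. When up it is at (-26, 8, 110) mm from the box's origin, 52 mm across from the paddle, so one finger of an opened gripper stands on the bar and the other behind the paddle. Fully down its top is 8 mm above the straps' tops
- bottle: bystander: bottle with blue cap, 44 mm wide, 90 mm high, on the worktop behind the box; origin at the centre of its underside
- sample_pot: bystander: clear pot with white lid, 43 mm wide, 48 mm high, on the worktop at the keeper end (-y) of the box; origin at the centre of its underside
- white_cap: bystander: white screw cap, 21 mm wide, 14 mm high, lying on the lid of the box near its -x, +y corner; origin at the centre of its underside

How it is judged:
On the way, in this order (a step that is already met when the one before it is completed fails the run):
1. a fingertip holds the catch down while the bolt is still shot (value of joint catch above 0.0055 m and value of joint bolt below 0.005 m and contact force between the fingers and catch above 0.5 N), for 0.1 s.
2. the bolt is fully back and the catch still held down by a fingertip (value of joint bolt above 0.037 m and value of joint catch above 0.005 m and contact force between the fingers and catch above 0.5 N), for 0.1 s.
At the end, for the whole second after the job is handed in: the bolt is back by more than 36 mm of its 40 mm, the catch is up again (within 2 mm), and bottle, pot and cap stand within 15 mm of where they were (value of joint bolt above 0.036 m and value of joint catch below 0.002 m and velocity of joint bolt between -0.005 and 0.005 m/s and not (distance of bottle from where it was at the start of the episode above 0.015 m) and not (distance of sample_pot from where it was at the start of the episode above 0.015 m) and not (distance of white_cap from where it was at the start of the episode above 0.015 m) and not (angle between bottle's own z axis and vertical above 0.35 rad) and not (angle between sample_pot's own z axis and vertical above 0.35 rad)); the robot touches nothing.
It fails at once if the bottle, the pot or the cap is moved by more than 15 mm, lifted or tipped over (distance of any of bottle, sample_pot, white_cap from where it was at the start of the episode above 0.015 m or angle between any of bottle, sample_pot's own z axis and vertical above 0.35 rad).
It fails at once if the bolt is forced: more than 60 N between the fingers and the bolt (contact force between the fingers and bolt above 60 N).
It also fails if it takes over 38 s, if anything falls off the work surface, if the arm or the gripper's body presses on something with over 40 N, if the wrist force passes 120 N, or if a joint passes its speed limit or range.

ROBOT

A 6-joint arm with a two-finger parallel gripper is mounted at the origin on a cart in front of the work surface, level with it; the furniture and walls round the work are solid. World frame = base frame: x ahead of the robot, y to its left, z up, the work surface at z = 0. Lengths are in m, angles in rad, forces in N, time in s.
With the tool pointing down it reaches from about 0.35 to 0.975 m from the base axis. Payload 17.4 kg.
Tool frame: the origin (TCP) lies midway between the tips of the shut fingers; the grasp point (between the pads) lies 19 mm behind it; y points along the fingers, z is the direction in which the jaws open and shut, and the axes are right-handed (so a half turn about y gives the same grasp; the last joint's range is limited). The gripper opens to 85 mm and grips with 20 to 120 N. Pads are 22 mm wide; open, the fingers measure 114 mm over their backs; the gripper's body (76 mm by 85 mm) begins 54 mm behind the grasp point. The pads swing forward as they close: fully open they stand 13 mm farther back than shut.
Start: joints at [1.123, 0.116, 1.442, -0, 1.584, -0.038], TCP at [0.269, 0.619, 0.231] pointing down, gripper open.
Joint ranges: [-2.83, 2.83], [-0.83, 2.19], [0.07, 2.5], [-1.14, 4.28], [0.01, 3], [-2.97, 2.97]. Speed limits (rad/s): [1.89, 1.89, 2.22, 3.14, 3.14, 3.14].

INTERFACE

Orientations are given as a rotation vector (axis times angle).
In Python, from station import status, optics, ticket gives the robot as it stands. The module is installed in compiled form; this text tells all that it offers.
- The arm moves only by the shell command python3 -m crank 'ROWS' [OPENING]. ROWS is JSON, a list of rows, each an object of numbers: "dx", "dy", "dz": the shift along the tool's x, y, z normalised to -1 to 1, where 1 is 0.1 m; "ax", "ay", "az": the turn, a rotation vector about the tool's x, y, z normalised to -1 to 1, where 1 is pi rad. In form: [{"dx": .., "dy": .., "dz": .., "ax": .., "ay": .., "az": ..}, ...]. A call has 1 to 12 rows; each row is the pose to reach, as a shift and turn from the pose commanded when the call began, along the tool's axes at that moment, turning the shorter way round; what a row does not reach only later rows make up. A row lasts 1/10 s, in which the tool goes at most 50 mm and 8.59 degrees, less where a joint would pass 70% of its speed; a pose out of reach is approached as far as the arm can. A call with a number of a shift or a turn outside -1 to 1 is refused whole. A call with a gripper value outside its range is refused whole. OPENING is the gripper's target within -1 to 1 (fully open at 1, half-way at 0, shut at -1), set as the call begins (- or left out, the last holds). The fingers move at their own pace and stop on an object; the grip force is fixed at half the most. Time passes only in rows, so rows that repeat a pose let the fingers close. It gives the time, the measured TCP pose, the force and the opening at its end, in the units of the state.
- status.get_state(): the state, without advancing time (a new reading comes with each control period).
- optics.snapshot(name): name is "side" or "top" or "wrist"; returns (picture, depth): 384x512x3 uint8, red, green, blue; 384x512 float32, m along the optical axis (not along the pixel's ray), 0 where there is no reading.
- optics.camera_params(name): a dict with "intrinsics" (3x3 intrinsics, pixels), "rvec" (rotation vector, rad) and "tvec" (3), from world to camera coordinates, as OpenCV has them. Camera axes: x right, y down, z forward; pixel columns grow to the right and rows downward; lengths in m; the calibration is good to about 2 mm. A picture is of the moment at which its call begins: read the wrist's pose just before it. camera_params takes no time and is no camera call; for the wrist camera it gives the pose at the moment of the call.
- ticket.job_done(): hands the job in, once; it reports no verdict.
The state is a dict: "t": time; "joints": joint angles; "qvel": joint speeds; "joint_efforts": joint torques, N m; "position": TCP position; "eef_rot": TCP orientation; "ft_force": force on the tool from outside, world axes, zero at the start; "moment": the same for the moment, N m; "width": finger opening in m.
Only numpy, scipy, OpenCV 4.12 (cv2) and the standard library are available. Lean on these libraries where they do the work, as an engineer would, in place of code of your own. Each camera call takes 0.05 s, during which the arm holds its last target.

## Working session

There is one attempt and no reset: what is moved stays moved. The work goes in short steps, Python scripts to look and compute and a shell command to move; the robot and the scene stay as the last step left them, time stands still between calls to the robot, and variables do not carry over. Pictures are saved under pics/ and viewed, and the job is handed in when it is done.

```bash
mkdir -p pics
python3 - <<'E'
from station import status, optics
import cv2,numpy as np
s=status.get_state(); print(s)
for n in ["side","top","wrist"]:
    p,d=optics.snapshot(n); cv2.imwrite(f"pics/{n}0.png",p[:,:,::-1]); np.save(f"pics/{n}0.npy",d)
    c=optics.camera_params(n); np.savez(f"pics/{n}0.npz",**c); print(n,c)
E
```

```text
{'t': 0.0, 'joints': array([ 1.12322731e+00,  1.16480424e-01,  1.44225756e+00, -1.55202832e-05,
        1.58398179e+00, -3.78025117e-02]), 'qvel': array([-0.00055463,  0.00032965, -0.00046016,  0.00023377, -0.00183709,
       -0.00051407]), 'joint_efforts': array([-1.27651387e-03, -7.31976485e+01, -6.32488561e+01, -1.70267217e-04,
        6.19261904e-03,  1.82178134e-06]), 'position': array([0.26885125, 0.61894802, 0.2305707 ]), 'eef_rot': array([-1.54789401,  0.32167289, -0.32126871]), 'ft_force': array([-1.29118119,  0.04330519,  0.33795943]), 'moment': array([-0.01312899,  0.00691035, -0.00414111]), 'width': 0.0853201240620086}
side {'intrinsics': array([[466.06217226,   0.        , 259.83536776],
       [  0.        , 466.06217226, 188.50746714],
       [  0.        ,   0.        ,   1.        ]]), 'rvec': array([ 2.29044678, -0.02383454, -0.00790521]), 'tvec': array([-0.54989732,  0.04048966,  1.10447841])}
top {'intrinsics': array([[370.64795211,   0.        , 257.53154064],
       [  0.        , 370.64795211, 196.07109396],
       [  0.        ,   0.        ,   1.        ]]), 'rvec': array([ 2.09019971, -2.14086623,  0.1598337 ]), 'tvec': array([-0.04820472,  0.5888657 ,  0.85926159])}
wrist {'intrinsics': array([[298.11538448,   0.        , 251.16546365],
       [  0.        , 298.11538448, 196.36854189],
       [  0.        ,   0.        ,   1.        ]]), 'rvec': array([-2.43492667, -1.59689716, -0.21171193]), 'tvec': array([-0.67501676, -0.03365418,  0.37869137])}
```

View pics/side0.png

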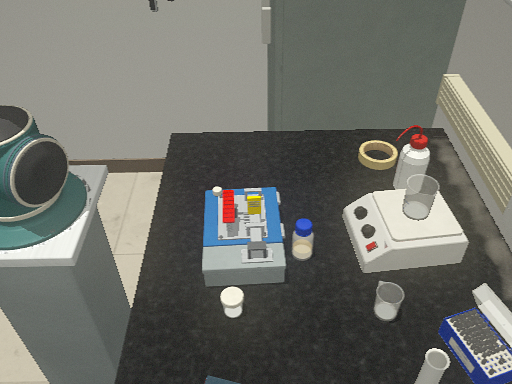

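View pics/top0.png

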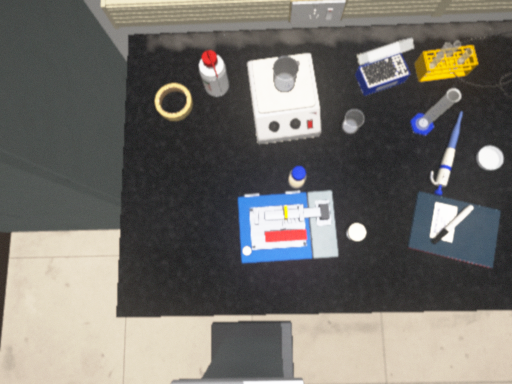

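View pics/wrist0.png

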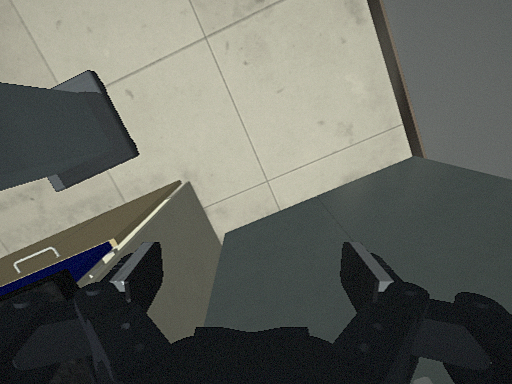

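The side view shows the box near (243,235) and the pot at (232,300). In the top view the box spans about (238-338, 192-262), with the red bar at (286,237), the paddle at (286,212), the cap at (247,251), the bottle at (297,177) and the pot at (357,232). Next I measure these.

```bash
cat > h.py <<'E'
import numpy as np,cv2
from scipy.spatial.transform import Rotation as R
def load(n): 
    return cv2.imread(f"pics/{n}.png")[:,:,::-1],np.load(f"pics/{n}.npy"),np.load(f"pics/{n}.npz")
def cloud(d,c):
    K=c["intrinsics"];v,u=np.mgrid[:384,:512]
    P=np.stack([(u-K[0,2])/K[0,0]*d,(v-K[1,2])/K[1,1]*d,d],-1)
    return (P-c["tvec"])@R.from_rotvec(c["rvec"]).as_matrix()
E
python3 - <<'E'
from h import *
for n in ["top0","side0"]:
    p,d,c=load(n);W=cloud(d,c)
    h=cv2.cvtColor(np.ascontiguousarray(p),cv2.COLOR_RGB2HSV)
    box=(d>0)&(W[...,0]>.4)&(W[...,0]<.85)&(abs(W[...,1])<.3)
    H,S,V=[h[...,i].astype(int) for i in range(3)]
    for nm,m in dict(red=((H<6)|(H>174))&(S>150)&(V>90),yel=(H>22)&(H<34)&(S>150)&(V>90),blue=(H>100)&(H<116)&(S>130)&(V>80)).items():
        m=m&box
        Q=W[m]
        print(n,nm,len(Q),"med",np.median(Q,0).round(4),"p2",np.percentile(Q,2,0).round(4),"p98",np.percentile(Q,98,0).round(4))
        if nm!="yel":
            z=np.median(Q[:,2]); T=Q[abs(Q[:,2]-z)<.006][:,:2].astype(np.float32); 
            print("  rect",cv2.minAreaRect(T), "z",z)
        else: print("  top",np.percentile(Q[Q[:,2]>.115],[2,50,98],axis=0).round(4).tolist())
for n,a in (("top0",(220,165,380,275)),("side0",(190,170,330,320))):
    p=load(n)[0][a[1]:a[3],a[0]:a[2]]; s=4 if n=="top0" else 4
    cv2.imwrite(f"pics/{n}crop.png",cv2.resize(p[:,:,::-1],None,fx=s,fy=s,interpolation=cv2.INTER_CUBIC))
E
```

```text
top0 red 367 med [ 0.4868 -0.1262  0.1098] p2 [ 0.4761 -0.1981  0.0608] p98 [ 0.7666 -0.081   0.1126]
  rect ((0.486350417137146, -0.12413394451141357), (0.01950872503221035, 0.08997415751218796), 2.7161319255828857) z 0.10979617302753612
top0 yel 31 med [ 0.5376 -0.1246  0.1314] p2 [ 0.5239 -0.127   0.1257] p98 [ 0.5478 -0.1224  0.1342]
  top [[0.5239, -0.127, 0.1257], [0.5376, -0.1246, 0.1314], [0.5478, -0.1224, 0.1342]]
top0 blue 2171 med [ 0.5116 -0.0903  0.0599] p2 [ 0.4305 -0.1822  0.0015] p98 [ 0.638  -0.0161  0.0903]
  rect ((0.5096389651298523, -0.09972145408391953), (0.15990504622459412, 0.16729748249053955), 2.665891647338867) z 0.059863989380280334
side0 red 413 med [ 0.4871 -0.1342  0.1082] p2 [ 0.4745 -0.204   0.0562] p98 [ 0.77   -0.0825  0.1107]
  rect ((0.4854517877101898, -0.12729406356811523), (0.020788362249732018, 0.09345164895057678), 2.043511152267456) z 0.10815619569081211
side0 yel 184 med [ 0.5376 -0.13    0.1073] p2 [ 0.5249 -0.1329  0.0869] p98 [ 0.5501 -0.1247  0.1307]
  top [[0.5244, -0.1326, 0.1158], [0.5382, -0.1293, 0.1276], [0.5502, -0.1245, 0.1313]]
side0 blue 1992 med [ 0.5576 -0.1316  0.0585] p2 [ 0.4316 -0.1858  0.0552] p98 [ 0.6445 -0.0217  0.0891]
  rect ((0.5094150900840759, -0.10148167610168457), (0.15952256321907043, 0.17175409197807312), 2.578660011291504) z 0.05853946366711745
```

View pics/top0crop.png

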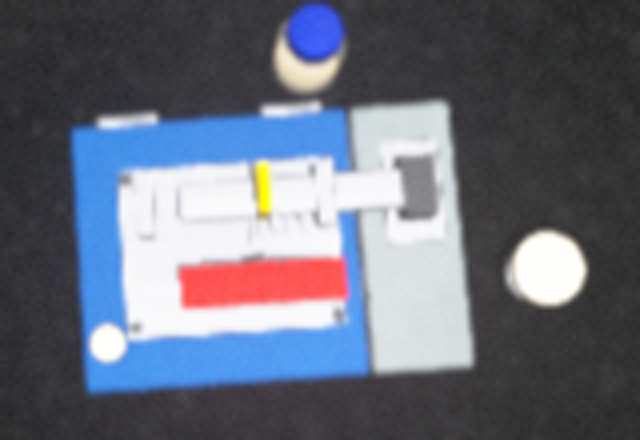

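View pics/side0crop.png

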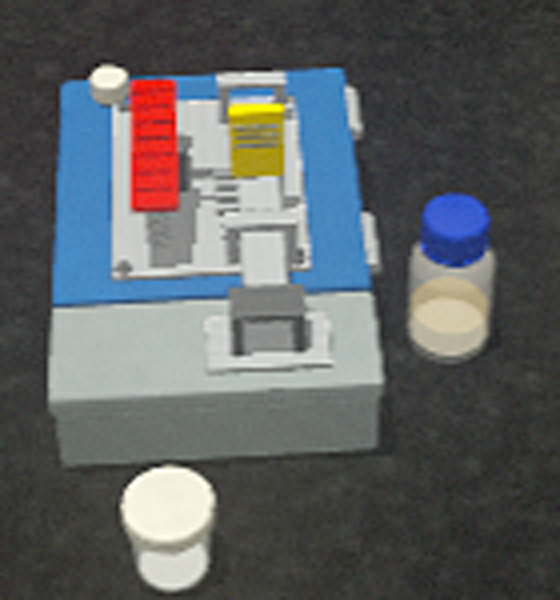

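```bash
cat >> h.py <<'E'
YAW=np.deg2rad(2.6); O=np.array([.5116,-.1320,0])
RB=R.from_euler('z',YAW).as_matrix()
def b2w(p): return O+RB@(np.array(p)/1000)
def plan(goal_box_mm):
    from station import status
    s=status.get_state(); T=R.from_rotvec(s["eef_rot"]).as_matrix()
    bx,by=RB[:,0],RB[:,1]; best=None
    for sg in (1,-1):
        z=sg*bx;y=np.array([0,0,-1.]);x=np.cross(y,z);G=np.stack([x,y,z],1)
        rv=R.from_matrix(T.T@G).as_rotvec()
        print("flip",sg,"turn tool",(rv/np.pi).round(4),"toolx in box",(RB.T@x).round(2))
    g=b2w(goal_box_mm);print("goal",g.round(4),"now",s["position"].round(4),"box",(1000*RB.T@(s["position"]-O)).round(1))
    print("shift tool units",(T.T@(g-s["position"])/.1).round(3)); print("T",T.round(3).tolist(),"w",s["width"],"F",s["ft_force"].round(2),"t",s["t"])
E
python3 -c "
from h import *;plan([0,-21,200])"
```

```text
flip 1 turn tool [3.000e-04 3.551e-01 2.000e-04] toolx in box [-0. -1.  0.]
flip -1 turn tool [ 2.000e-04 -6.449e-01 -3.000e-04] toolx in box [0. 1. 0.]
goal [ 0.5126 -0.153   0.2   ] now [0.2689 0.619  0.2307] box [-208.4  761.2  230.7]
shift tool units [ 5.31   0.313 -6.109]
T [[0.917, -0.0, 0.398], [-0.398, -0.001, 0.917], [0.0, -1.0, -0.001]] w 0.08552897684490611 F [0.05 0.23 0.27] t 0.15
```

```bash
python3 -m crank '[{"dx":1,"dz":-1,"ay":0.355},{"dx":1,"dz":-1,"ay":0.355},{"dx":1,"dz":-1,"ay":0.355},{"dx":1,"dz":-1,"ay":0.355},{"dx":1,"dz":-1,"ay":0.355},{"dx":1,"dz":-1,"ay":0.355},{"dx":1,"dz":-1,"ay":0.355},{"dx":1,"dz":-1,"ay":0.355},{"dx":1,"dz":-1,"ay":0.355}]' -0.07; python3 -c "
from h import *;plan([0,-21,200])"
```

```text
flip 1 turn tool [3.000e-04 3.551e-01 2.000e-04] toolx in box [-0. -1.  0.]
flip -1 turn tool [ 2.000e-04 -6.449e-01 -3.000e-04] toolx in box [0. 1. 0.]
goal [ 0.5126 -0.153   0.2   ] now [0.2689 0.619  0.2307] box [-208.4  761.2  230.7]
shift tool units [ 5.31   0.313 -6.109]
T [[0.917, -0.0, 0.398], [-0.398, -0.001, 0.917], [0.0, -1.0, -0.001]] w 0.08552897684490611 F [0.05 0.23 0.27] t 0.15invalid input
```

```bash
python3 -m crank '[{"dx":1.0,"dy":0,"dz":-1.0,"ax":0,"ay":0.355,"az":0},{"dx":1.0,"dy":0,"dz":-1.0,"ax":0,"ay":0.355,"az":0},{"dx":1.0,"dy":0,"dz":-1.0,"ax":0,"ay":0.355,"az":0},{"dx":1.0,"dy":0,"dz":-1.0,"ax":0,"ay":0.355,"az":0},{"dx":1.0,"dy":0,"dz":-1.0,"ax":0,"ay":0.355,"az":0},{"dx":1.0,"dy":0,"dz":-1.0,"ax":0,"ay":0.355,"az":0},{"dx":1.0,"dy":0,"dz":-1.0,"ax":0,"ay":0.355,"az":0},{"dx":1.0,"dy":0,"dz":-1.0,"ax":0,"ay":0.355,"az":0}]' -0.07; python3 -c "
from h import *;plan([0,-21,200])"
```

```text
t: 0.95
position: [0.3208, 0.4874, 0.2311]
eef_rot: [-1.228, 1.18, -1.18]
ft_force: [0.3, -0.1, -0.1]
width: 0.0395
flip 1 turn tool [ 0.0001 -0.0018  0.0001] toolx in box [-0. -1.  0.]
flip -1 turn tool [-1.000e-04  9.982e-01  1.000e-04] toolx in box [0. 1. 0.]
goal [ 0.5126 -0.153   0.2   ] now [0.3208 0.4874 0.2311] box [-162.5  627.4  231.1]
shift tool units [6.475 0.312 1.662]
T [[0.04, -0.0, 0.999], [-0.999, -0.0, 0.04], [0.0, -1.0, -0.0]] w 0.03948014032961722 F [ 0.31 -0.09 -0.09] t 0.95
```

```bash
python3 -m crank '[{"dx":0.5,"dy":0,"dz":0.5,"ax":0,"ay":0,"az":0},{"dx":1,"dy":0,"dz":0.85,"ax":0,"ay":0,"az":0},{"dx":1,"dy":0,"dz":0.85,"ax":0,"ay":0,"az":0}]' ; python3 -m crank '[{"dx":0.5,"dy":0,"dz":0.5,"ax":0,"ay":0,"az":0},{"dx":1,"dy":0,"dz":0.81,"ax":0,"ay":0,"az":0},{"dx":1,"dy":0,"dz":0.81,"ax":0,"ay":0,"az":0}]';  python3 -m crank '[{"dx":0.5,"dy":0,"dz":0,"ax":0,"ay":0,"az":0},{"dx":1,"dy":0,"dz":0,"ax":0,"ay":0,"az":0}]'; python3 -m crank '[{"dx":0.5,"dy":0,"dz":0,"ax":0,"ay":0,"az":0},{"dx":1,"dy":0,"dz":0,"ax":0,"ay":0,"az":0}]';python3 -m crank '[{"dx":0.5,"dy":0,"dz":0,"ax":0,"ay":0,"az":0},{"dx":1,"dy":0,"dz":0,"ax":0,"ay":0,"az":0},{"dx":1,"dy":0,"dz":0,"ax":0,"ay":0,"az":0}]'
python3 -c "
from h import *;plan([0,-21,200])"
```

```text
t: 1.25
position: [0.4116, 0.3895, 0.2311]
eef_rot: [-1.231, 1.175, -1.176]
ft_force: [-0.6, 0.7, 0.6]
width: 0.0401
t: 1.55
position: [0.4973, 0.2928, 0.2311]
eef_rot: [-1.23, 1.176, -1.177]
ft_force: [-0.6, 0.9, -0.9]
width: 0.0397
t: 1.75
position: [0.5004, 0.1939, 0.2307]
eef_rot: [-1.232, 1.176, -1.175]
ft_force: [0.6, -0.0, -0.4]
width: 0.0396
t: 1.95
position: [0.5045, 0.0937, 0.2312]
eef_rot: [-1.231, 1.175, -1.175]
ft_force: [1.1, 0.4, 0.9]
width: 0.0401
t: 2.25
position: [0.5093, -0.0091, 0.2311]
eef_rot: [-1.229, 1.179, -1.18]
ft_force: [-0.2, 1.1, 0.0]
width: 0.0396
flip 1 turn tool [ 0.0001 -0.0016  0.0004] toolx in box [-0. -1.  0.]
flip -1 turn tool [-6.000e-04  9.984e-01  1.000e-04] toolx in box [0. 1. 0.]
goal [ 0.5126 -0.153   0.2   ] now [ 0.5093 -0.0091  0.2311] box [  3.3 122.8 231.1]
shift tool units [ 1.438  0.313 -0.026]
T [[0.04, -0.0, 0.999], [-0.999, -0.001, 0.04], [0.001, -1.0, -0.0]] w 0.039620254010589974 F [-0.22  1.06  0.04] t 2.25
```

```bash
python3 -m crank '[{"dx":0.5,"dy":0,"dz":0,"ax":0,"ay":0,"az":0},{"dx":1,"dy":0,"dz":-0.02,"ax":0,"ay":0,"az":0},{"dx":1,"dy":0,"dz":-0.02,"ax":0,"ay":0,"az":0}]';python3 -m crank '[{"dx":0.44,"dy":0.3,"dz":0,"ax":0,"ay":0,"az":0},{"dx":0.44,"dy":0.3,"dz":0,"ax":0,"ay":0,"az":0},{"dx":0.44,"dy":0.3,"dz":0,"ax":0,"ay":0,"az":0}]'
python3 - <<'E'
from h import *
plan([0,-21,200])
from station import optics
for n in ["wrist","side"]:
    c=optics.camera_params(n);p,d=optics.snapshot(n)
    cv2.imwrite(f"pics/{n}1.png",p[:,:,::-1]); np.save(f"pics/{n}1.npy",d);np.savez(f"pics/{n}1.npz",**c)
p=load("side1")[0][100:250,150:330];cv2.imwrite("pics/side1c.png",cv2.resize(p[:,:,::-1],None,fx=4,fy=4,interpolation=cv2.INTER_CUBIC))
E
```

```text
t: 2.55
position: [0.5117, -0.1083, 0.2309]
eef_rot: [-1.23, 1.179, -1.179]
ft_force: [0.6, 0.1, 0.3]
width: 0.0397
t: 2.85
position: [0.5138, -0.1482, 0.2005]
eef_rot: [-1.231, 1.178, -1.175]
ft_force: [-0.8, 1.1, -0.1]
width: 0.0397
flip 1 turn tool [ 0.0005 -0.0003 -0.0003] toolx in box [-0. -1.  0.]
flip -1 turn tool [4.000e-04 9.997e-01 8.000e-04] toolx in box [0. 1. 0.]
goal [ 0.5126 -0.153   0.2   ] now [ 0.5138 -0.1482  0.2005] box [  1.5 -16.3 200.5]
shift tool units [ 0.047  0.005 -0.015]
T [[0.045, -0.002, 0.999], [-0.999, 0.001, 0.045], [-0.001, -1.0, -0.002]] w 0.039697502005718005 F [-0.81  1.13 -0.09] t 2.85
```

View pics/wrist1.png

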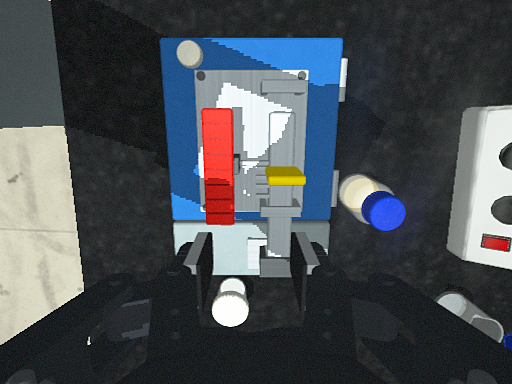

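View pics/side1c.png

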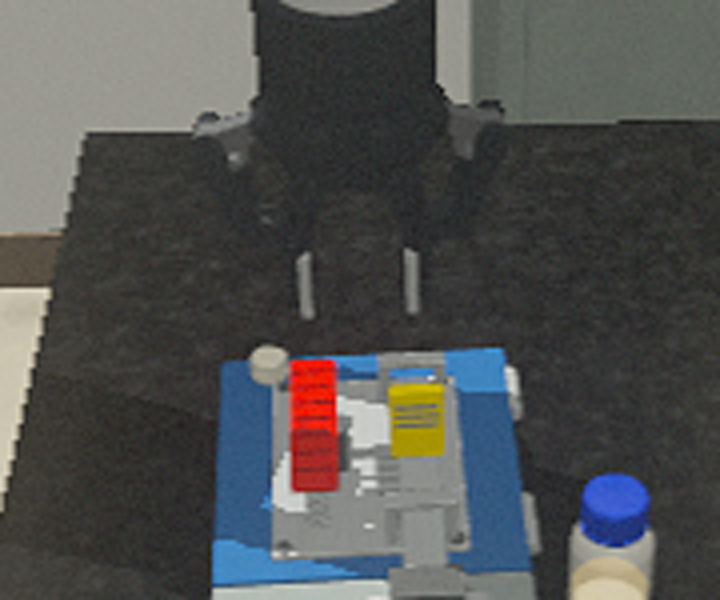

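Run:
```python
from h import *
p,d,c=load("side1");W=cloud(d,c)
B=(W-O)@RB*1000
m=(d>0)&(B[...,2]>140)&(abs(B[...,0])<90)&(abs(B[...,1]+20)<80)
for z0 in range(145,230,5):
    k=m&(B[...,2]>=z0)&(B[...,2]<z0+5); q=B[k]
    for s in (-1,1):
        r=q[q[:,0]*s>0]
        if len(r): print(z0,s,len(r),"x",np.percentile(r[:,0],[2,98]).round(1),"y",np.percentile(r[:,1],[5,50,95]).round(1))
print(B[m][:,2].min())
print("tool",)
```

```text
200 -1 3 x [-24.1 -20.6] y [-27.5 -27.  -26.1]
200 1 3 x [20.  23.2] y [-27.5 -26.7 -22.3]
205 -1 10 x [-30.9 -20.3] y [-28.3 -27.3 -21.5]
205 1 10 x [20.2 30. ] y [-27.9 -25.9 -23.8]
210 -1 20 x [-32.8 -19.9] y [-29.1 -25.  -21. ]
210 1 13 x [19.9 32.9] y [-27.6 -25.6 -22.5]
215 -1 20 x [-32.5 -19.7] y [-28.6 -24.1 -14.2]
215 1 18 x [20.1 32.9] y [-28.2 -24.2 -22.4]
220 -1 13 x [-31.7 -21.2] y [-27.5 -24.2 -22.3]
220 1 17 x [20.7 33. ] y [-29.3 -26.8 -22.5]
225 -1 17 x [-32.9 -21. ] y [-29.8 -24.6 -21.9]
225 1 19 x [20.2 33.1] y [-28.6 -24.9 -22.3]
203.39651245619862
tool
```

```bash
python3 -m crank '[{"dx":0.04,"dy":0.2,"dz":-0.01,"ax":0,"ay":0,"az":0},{"dx":0.04,"dy":0.5,"dz":-0.01,"ax":0,"ay":0,"az":0},{"dx":0.04,"dy":0.75,"dz":-0.01,"ax":0,"ay":0,"az":0},{"dx":0.04,"dy":0.85,"dz":-0.01,"ax":0,"ay":0,"az":0},{"dx":0.04,"dy":0.85,"dz":-0.01,"ax":0,"ay":0,"az":0},{"dx":0.04,"dy":0.85,"dz":-0.01,"ax":0,"ay":0,"az":0}]'
python3 - <<'E'
from h import *
from station import optics
for n in ["wrist","side"]:
    c=optics.camera_params(n);p,d=optics.snapshot(n)
    cv2.imwrite(f"pics/{n}2.png",p[:,:,::-1]); np.save(f"pics/{n}2.npy",d);np.savez(f"pics/{n}2.npz",**c)
plan([0,-21,100])
p=load("side2")[0][130:280,170:330];cv2.imwrite("pics/side2c.png",cv2.resize(p[:,:,::-1],None,fx=4,fy=4,interpolation=cv2.INTER_CUBIC))
p,d,c=load("side2");B=(cloud(d,c)-O)@RB*1000
m=(d>0)&(B[...,2]>113)&(B[...,2]<160)&(abs(B[...,0])<45)&(B[...,1]<-6)&(B[...,1]>-50)
q=B[m]
for s in (-1,1):
    r=q[q[:,0]*s>0];print(s,len(r),np.percentile(r,[1,50,99],axis=0).round(1).tolist())
E
```

```text
t: 3.55
position: [0.5139, -0.152, 0.1179]
eef_rot: [-1.23, 1.174, -1.176]
ft_force: [0.3, -0.4, -0.1]
width: 0.0395
flip 1 turn tool [-0.0007  0.0002  0.0003] toolx in box [-0. -1.  0.]
flip -1 turn tool [ 4.000e-04 -9.998e-01  1.000e-03] toolx in box [0. 1. 0.]
goal [ 0.5126 -0.153   0.1   ] now [ 0.514  -0.1523  0.118 ] box [  1.5 -20.4 118. ]
shift tool units [ 0.006  0.18  -0.015]
T [[0.046, 0.002, 0.999], [-0.999, -0.001, 0.046], [0.001, -1.0, 0.002]] w 0.040113135705115356 F [-0.01  0.57 -0.08] t 3.65
-1 102 [[-34.6, -33.7, 123.4], [-26.0, -30.1, 141.8], [-20.2, -18.1, 158.2]]
1 96 [[19.5, -33.7, 122.2], [25.2, -30.3, 141.6], [33.6, -25.5, 158.7]]
```

View pics/side2c.png

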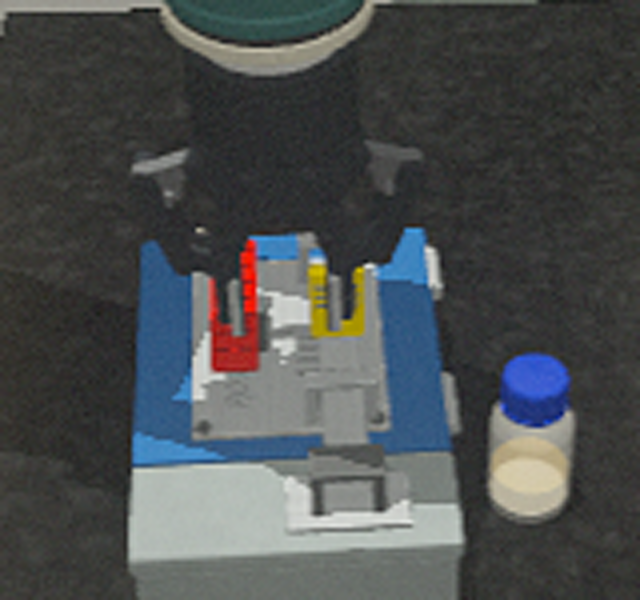

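View pics/wrist2.png

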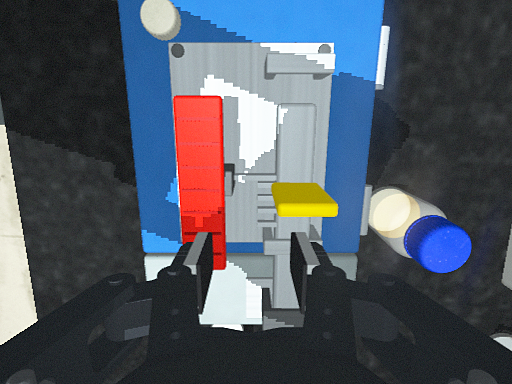

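The side view (crop) has the left tip over the red bar at (235,330) and the right tip in front of the paddle at (335,325), both centred. The wrist view agrees, so I press down in steps.

```bash
python3 -m crank '[{"dx":0,"dy":0.05,"dz":0,"ax":0,"ay":0,"az":0},{"dx":0,"dy":0.1,"dz":0,"ax":0,"ay":0,"az":0},{"dx":0,"dy":0.1,"dz":0,"ax":0,"ay":0,"az":0}]'
python3 -m crank '[{"dx":0,"dy":0.02,"dz":0,"ax":0,"ay":0,"az":0},{"dx":0,"dy":0.04,"dz":0,"ax":0,"ay":0,"az":0},{"dx":0,"dy":0.04,"dz":0,"ax":0,"ay":0,"az":0}]'
python3 -m crank '[{"dx":0,"dy":0.01,"dz":0,"ax":0,"ay":0,"az":0},{"dx":0,"dy":0.03,"dz":0,"ax":0,"ay":0,"az":0},{"dx":0,"dy":0.03,"dz":0,"ax":0,"ay":0,"az":0}]'
python3 - <<'E'
from h import *
from station import optics,status
for i in range(4):
    p,d=optics.snapshot("side"); print(status.get_state()["ft_force"].round(2))
c=optics.camera_params("side")
W=cloud(d,c);h=cv2.cvtColor(p,cv2.COLOR_RGB2HSV);m=((h[...,0]<6)|(h[...,0]>174))&(h[...,1]>150)&(h[...,2]>90)&(abs(W[...,0]-.486)<.02)&(abs(W[...,1]+.12)<.08)
B=(W[m]-O)@RB*1000;print(m.sum(),np.percentile(B[:,2],[25,50,75,90,97]))
p0,d0,c0=load("side2");W=cloud(d0,c0);print(np.percentile(((W[m]-O)@RB*1000)[:,2],[25,50,75,90,97]))
plan([0,-21,100])
E
```

```text
t: 3.95
position: [0.5133, -0.1523, 0.1059]
eef_rot: [-1.23, 1.176, -1.175]
ft_force: [1.5, 0.2, 2.8]
width: 0.0398
t: 4.25
position: [0.5133, -0.1524, 0.1022]
eef_rot: [-1.23, 1.175, -1.176]
ft_force: [0.4, 0.1, 3.6]
width: 0.0398
t: 4.55
position: [0.5133, -0.1523, 0.0992]
eef_rot: [-1.231, 1.175, -1.176]
ft_force: [-0.5, -0.8, 3.7]
width: 0.0395
[ 0.23 -0.7   4.39]
[-0.5  -0.3   3.57]
[-0.49 -0.56  3.69]
[-0.19  0.4   4.71]
163 [ 98.13579297  99.14631004 100.22420233 102.10155641 133.43254402]
[ 89.61110231 107.73657595 109.08164778 110.03148379 143.35329507]
flip 1 turn tool [-0.      0.0001  0.    ] toolx in box [-0. -1.  0.]
flip -1 turn tool [ 0.000e+00 -9.999e-01  1.000e-04] toolx in box [0. 1. 0.]
goal [ 0.5126 -0.153   0.1   ] now [ 0.5133 -0.1524  0.0994] box [  0.8 -20.4  99.4]
shift tool units [ 0.006 -0.006 -0.008]
T [[0.046, 0.0, 0.999], [-0.999, -0.0, 0.046], [0.0, -1.0, 0.0]] w 0.039737785799660905 F [-0.19  0.4   4.71] t 4.75
```

Pressed about 7–8 mm with roughly 4 N, bolt untouched. Next I push along +y (tool -x).

```bash
python3 -m crank '[{"dx":-0.03,"dy":0.005,"dz":0,"ax":0,"ay":0,"az":0},{"dx":-0.06,"dy":0.005,"dz":0,"ax":0,"ay":0,"az":0},{"dx":-0.09,"dy":0.005,"dz":0,"ax":0,"ay":0,"az":0},{"dx":-0.12,"dy":0.005,"dz":0,"ax":0,"ay":0,"az":0},{"dx":-0.14,"dy":0.005,"dz":0,"ax":0,"ay":0,"az":0},{"dx":-0.14,"dy":0.005,"dz":0,"ax":0,"ay":0,"az":0}]'
python3 - <<'E'
from h import *
from station import optics,status
for n in ["side"]:
    c=optics.camera_params(n);p,d=optics.snapshot(n)
    cv2.imwrite(f"pics/{n}3.png",p[:,:,::-1])
p=p[130:280,170:330];cv2.imwrite("pics/side3c.png",cv2.resize(p[:,:,::-1],None,fx=4,fy=4,interpolation=cv2.INTER_CUBIC))
plan([0,28,99])
E
```

```text
t: 5.35
position: [0.5126, -0.138, 0.0988]
eef_rot: [-1.231, 1.175, -1.175]
ft_force: [0.4, -1.3, 4.4]
width: 0.0396
flip 1 turn tool [-0.      0.0002 -0.0001] toolx in box [-0. -1.  0.]
flip -1 turn tool [-1.000e-04 -9.998e-01  0.000e+00] toolx in box [0. 1. 0.]
goal [ 0.5103 -0.104   0.099 ] now [ 0.5126 -0.1381  0.0988] box [ 0.8 -6.1 98.8]
shift tool units [-0.341 -0.002 -0.007]
T [[0.046, 0.0, 0.999], [-0.999, 0.0, 0.046], [-0.0, -1.0, 0.0]] w 0.039887369976350694 F [ 0.62 -2.29  4.57] t 5.4
```

View pics/side3c.png

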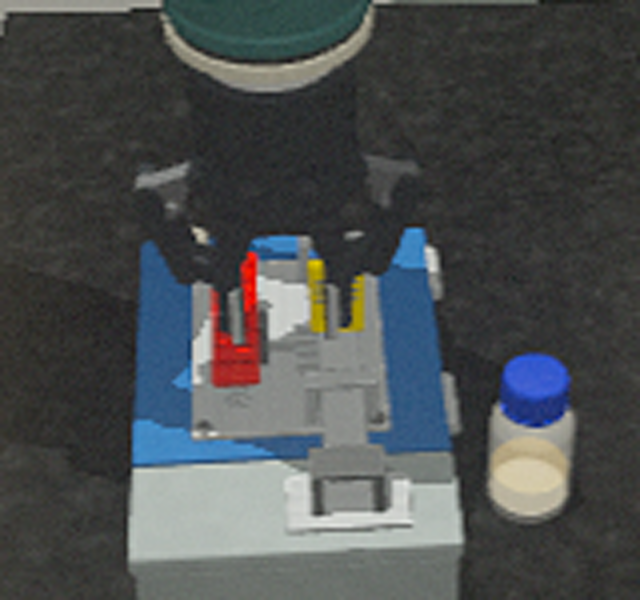

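```bash
python3 -m crank '[{"dx":-0.03,"dy":0.005,"dz":0,"ax":0,"ay":0,"az":0},{"dx":-0.06,"dy":0.005,"dz":0,"ax":0,"ay":0,"az":0},{"dx":-0.09,"dy":0.005,"dz":0,"ax":0,"ay":0,"az":0},{"dx":-0.12,"dy":0.005,"dz":0,"ax":0,"ay":0,"az":0},{"dx":-0.15,"dy":0.005,"dz":0,"ax":0,"ay":0,"az":0},{"dx":-0.18,"dy":0.005,"dz":0,"ax":0,"ay":0,"az":0},{"dx":-0.21,"dy":0.005,"dz":0,"ax":0,"ay":0,"az":0},{"dx":-0.24,"dy":0.005,"dz":0,"ax":0,"ay":0,"az":0},{"dx":-0.27,"dy":0.005,"dz":0,"ax":0,"ay":0,"az":0},{"dx":-0.3,"dy":0.005,"dz":0,"ax":0,"ay":0,"az":0},{"dx":-0.3,"dy":0.005,"dz":0,"ax":0,"ay":0,"az":0}]'
python3 - <<'E'
from h import *
plan([0,28,99])
E
```

```text
t: 6.5
position: [0.5113, -0.1082, 0.0984]
eef_rot: [-1.23, 1.175, -1.175]
ft_force: [0.1, -2.6, 4.6]
width: 0.0398
flip 1 turn tool [-0.0001  0.0002  0.    ] toolx in box [-0. -1.  0.]
flip -1 turn tool [ 0.000e+00 -9.998e-01  1.000e-04] toolx in box [0. 1. 0.]
goal [ 0.5103 -0.104   0.099 ] now [ 0.5113 -0.1082  0.0984] box [ 0.8 23.8 98.4]
shift tool units [-0.042 -0.006 -0.008]
T [[0.046, 0.0, 0.999], [-0.999, -0.0, 0.046], [0.0, -1.0, 0.0]] w 0.039771303867473344 F [ 0.05 -2.61  4.64] t 6.5
```

```bash
python3 -m crank '[{"dx":-0.02,"dy":0,"dz":0,"ax":0,"ay":0,"az":0},{"dx":-0.03,"dy":0,"dz":0,"ax":0,"ay":0,"az":0},{"dx":-0.03,"dy":0,"dz":0,"ax":0,"ay":0,"az":0}]'
python3 -m crank '[{"dx":-0.01,"dy":0,"dz":0,"ax":0,"ay":0,"az":0},{"dx":-0.01,"dy":0,"dz":0,"ax":0,"ay":0,"az":0}]'
python3 -m crank '[{"dx":-0.01,"dy":0,"dz":0,"ax":0,"ay":0,"az":0},{"dx":-0.01,"dy":0,"dz":0,"ax":0,"ay":0,"az":0}]'
```

```text
t: 6.8
position: [0.5112, -0.1054, 0.0985]
eef_rot: [-1.231, 1.175, -1.176]
ft_force: [0.6, -4.8, 4.6]
width: 0.0395
t: 7.0
position: [0.5112, -0.1045, 0.0984]
eef_rot: [-1.231, 1.175, -1.176]
ft_force: [1.9, -5.3, 5.3]
width: 0.0398
t: 7.2
position: [0.5111, -0.1035, 0.0984]
eef_rot: [-1.231, 1.175, -1.176]
ft_force: [-0.1, -4.2, 5.1]
width: 0.0398
```

```bash
python3 -m crank '[{"dx":-0.01,"dy":0,"dz":0,"ax":0,"ay":0,"az":0},{"dx":-0.01,"dy":0,"dz":0,"ax":0,"ay":0,"az":0}]'
python3 -m crank '[{"dx":-0.01,"dy":0,"dz":0,"ax":0,"ay":0,"az":0},{"dx":-0.01,"dy":0,"dz":0,"ax":0,"ay":0,"az":0}]'
python3 - <<'E'
from h import *
from station import optics,status
c=optics.camera_params("side");p,d=optics.snapshot("side")
W=cloud(d,c);h=cv2.cvtColor(p,cv2.COLOR_RGB2HSV)
for nm,m in dict(red=((h[...,0]<6)|(h[...,0]>174))&(h[...,1]>150)&(h[...,2]>70),yel=(h[...,0]>22)&(h[...,0]<34)&(h[...,1]>150)&(h[...,2]>70)).items():
    m=m&(abs(W[...,0]-.51)<.05)&(abs(W[...,1]+.12)<.08)
    B=(W[m]-O)@RB*1000;print(nm,m.sum(),np.percentile(B,[10,25,50,75,90],axis=0).round(1).tolist())
plan([0,28,99])
E
```

```text
t: 7.4
position: [0.5111, -0.1025, 0.0984]
eef_rot: [-1.231, 1.175, -1.176]
ft_force: [0.9, -4.3, 5.5]
width: 0.04
t: 7.6
position: [0.5111, -0.102, 0.0985]
eef_rot: [-1.231, 1.175, -1.177]
ft_force: [0.1, -9.5, 4.7]
width: 0.0401
red 308 [[-34.6, -35.4, 96.8], [-32.5, -24.7, 97.6], [-24.9, -4.9, 98.5], [-19.0, 13.8, 99.4], [-16.3, 28.0, 100.2]]
yel 98 [[13.5, 37.5, 89.7], [15.2, 38.8, 96.8], [18.5, 40.1, 107.3], [35.8, 41.0, 122.1], [38.5, 42.2, 128.6]]
flip 1 turn tool [-0.0001 -0.      0.0005] toolx in box [-0. -1.  0.]
flip -1 turn tool [-7.e-04  1.e+00 -1.e-04] toolx in box [0. 1. 0.]
goal [ 0.5103 -0.104   0.099 ] now [ 0.511  -0.102   0.0984] box [ 0.8 30.  98.4]
shift tool units [ 0.02  -0.006 -0.008]
T [[0.045, 0.0, 0.999], [-0.999, -0.001, 0.045], [0.001, -1.0, 0.0]] w 0.039690808900029954 F [ 0.65 -9.55  4.45] t 7.65
```

```bash
python3 -m crank '[{"dx":-0.005,"dy":0,"dz":0,"ax":0,"ay":0,"az":0},{"dx":-0.005,"dy":0,"dz":0,"ax":0,"ay":0,"az":0},{"dx":-0.005,"dy":0,"dz":0,"ax":0,"ay":0,"az":0},{"dx":-0.005,"dy":0,"dz":0,"ax":0,"ay":0,"az":0}]'
python3 -c "
from h import *;plan([0,28,99])"
```

```text
t: 8.05
position: [0.511, -0.102, 0.0985]
eef_rot: [-1.231, 1.175, -1.178]
ft_force: [0.9, -13.3, 4.3]
width: 0.0396
flip 1 turn tool [-0.0001 -0.0001  0.0007] toolx in box [-0. -1.  0.]
flip -1 turn tool [-1.100e-03  9.999e-01 -2.000e-04] toolx in box [0. 1. 0.]
goal [ 0.5103 -0.104   0.099 ] now [ 0.511  -0.102   0.0985] box [ 0.8 30.  98.5]
shift tool units [ 0.02  -0.005 -0.008]
T [[0.045, 0.0, 0.999], [-0.999, -0.002, 0.045], [0.002, -1.0, 0.0]] w 0.03964185914173092 F [  0.87 -13.34   4.34] t 8.05
```

The position no longer advances while the force climbs to 13 N, so the bolt is at its stop. I ease back slightly, then lift clear.

```bash
python3 -m crank '[{"dx":0.02,"dy":0,"dz":0,"ax":0,"ay":0,"az":0},{"dx":0.04,"dy":0,"dz":0,"ax":0,"ay":0,"az":0},{"dx":0.04,"dy":-0.05,"dz":0,"ax":0,"ay":0,"az":0},{"dx":0.04,"dy":-0.15,"dz":0,"ax":0,"ay":0,"az":0},{"dx":0.04,"dy":-0.4,"dz":0,"ax":0,"ay":0,"az":0},{"dx":0.04,"dy":-0.8,"dz":0,"ax":0,"ay":0,"az":0},{"dx":0.04,"dy":-1,"dz":0,"ax":0,"ay":0,"az":0},{"dx":0.04,"dy":-1,"dz":0,"ax":0,"ay":0,"az":0},{"dx":0.04,"dy":-1,"dz":0,"ax":0,"ay":0,"az":0},{"dx":0.04,"dy":-1,"dz":0,"ax":0,"ay":0,"az":0}]'
python3 - <<'E'
from h import *
from station import optics,status
c=optics.camera_params("side");p,d=optics.snapshot("side")
W=cloud(d,c);h=cv2.cvtColor(p,cv2.COLOR_RGB2HSV)
for nm,m in dict(red=((h[...,0]<6)|(h[...,0]>174))&(h[...,1]>150)&(h[...,2]>70),yel=(h[...,0]>22)&(h[...,0]<34)&(h[...,1]>150)&(h[...,2]>70)).items():
    m=m&(abs(W[...,0]-.51)<.05)&(abs(W[...,1]+.12)<.08)
    B=(W[m]-O)@RB*1000;print(nm,m.sum(),np.percentile(B,[10,25,50,75,90],axis=0).round(1).tolist())
s=status.get_state();print(s["position"],s["ft_force"],s["t"])
p=p[110:320,170:330];cv2.imwrite("pics/side4c.png",cv2.resize(p[:,:,::-1],None,fx=2.8,fy=2.8,interpolation=cv2.INTER_CUBIC))
E
```

```text
t: 9.05
position: [0.5107, -0.1047, 0.1972]
eef_rot: [-1.231, 1.177, -1.174]
ft_force: [-0.8, -0.3, 0.2]
width: 0.0398
red 368 [[-34.0, -34.5, 106.6], [-31.8, -20.6, 107.5], [-25.8, 3.0, 108.5], [-20.0, 26.1, 109.3], [-16.4, 41.9, 109.9]]
yel 189 [[14.4, 38.4, 90.9], [18.5, 39.3, 96.5], [26.0, 40.1, 109.0], [33.0, 41.3, 126.0], [36.9, 42.6, 129.6]]
[ 0.5106542  -0.10472101  0.19710207] [ 0.92466532 -0.10382821 -0.18796719] 9.1
```

View pics/side4c.png

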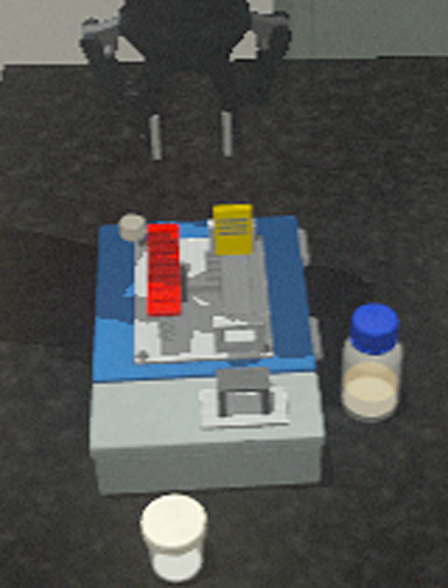

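The bar at (163,270) is up again. The paddle at (232,230) is fully back and the bolt is out of the keeper. The cap, bottle and pot are in place, and the hand is clear.

```bash
python3 -c "
from station import ticket;print(ticket.job_done())"
```

```text
the job is handed in; nothing more can be done
None
```

The bolt is fully back, the catch is up again, and the job was handed in at about 9.1 s of the 38 s allowed; the station gave no verdict.

With the gripper set to a 40 mm opening, one fingertip pressed the red catch down about 7–8 mm, at roughly 4–5 N. The other fingertip then pushed the yellow paddle until it reached its stop, with at most about 13 N along the push at the wrist readings. I eased back a little and lifted the hand straight up.

Last checks, from the side camera and the force reading:
- **Bolt:** the paddle face is at about 40 mm in the box's frame. It started at 0 to 1 mm, so the travel is about 39–40 mm (calibration is good to about 2 mm).
- **Catch:** the bar's top is at 108.5 mm, against 108.2 mm at the start, so it has sprung back up.
- **Bystanders:** the bottle, pot and cap looked unmoved in the last picture. I judged this by eye and did not measure it.
- **Robot:** the force on the tool was near zero, with the TCP at about 197 mm height, clear of everything.

The first move command was refused as invalid because not every row key was filled in. It moved nothing. No check failed or disagreed beyond the 2–3 mm offsets between the cameras.

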